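# Switch off the egg cooker and lift out the brown egg with the tongs

### The job

The eggs are done: turn the egg cooker's knob clockwise until it clicks into its off position at the red dot, then pick up the kitchen tongs by their grips and use them to take the hot brown egg gently out of its ring. Finish while holding: the egg stays in the jaws of the tongs, lifted well clear of the cooker and kept still, and you keep your grip on the tongs. Touch eggs only with the tongs, and leave the white egg in its ring and the egg cup, salt shaker and mug where they stand.

Things in the scene. Friction and masses are not known exactly. Their poses are not given: they have to be found in the camera images.
- cooker: Egg cooker, fixed: cream housing 165 (x) x 265 (y) x 50 mm high; origin at its underside's centre, x to its back, y to its left. Dark egg tray 140 mm across, top 55 mm high, centred at y = +50 mm. Three egg rings (inner 32, outer 39 mm wide, top 67 mm high) at (x, y) = (-23, +90), (-23, +10), (+46, +50) mm; the last is empty. Knob at (0, -85) mm.
- knob (a joint): Angle of the cooker's dark knob, rad: starts on, at 0 (white pointer at the green dot), grows clockwise seen from above to the off stop at 1.35 (pointer at the red dot). An over-centre spring resists with up to about 0.1 N m until 0.75; let go beyond 0.95 it snaps to 1.35 by itself, let go earlier it springs back to 0 or sticks half way.
- knob_grip (a point): Point on the knob's axis, 79 mm above the worktop, for gripping. The knob's bar is 42 mm long, 14 mm wide, 58 to 88 mm above the worktop; it lies along this point's x axis (white pointer at its -x end) and turns with the knob. Pinch it across its 14 mm.
- tongs: Steel tongs with teal silicone grips, 250 mm long, 130 g, lying on their side: the arms close horizontally. Origin on the worktop below the middle of the grips (near the centre of mass); x to the jaws, y to the left arm. Pivot at x = -105 mm. Grips: x = -30 to +30 mm, 3 to 27 mm above the underside, 55 mm wide over all at rest at x = 0.
- tongs_jaws (a point): Point midway between the cupped jaws: x = +95 mm in the tongs' frame, 15 mm above their underside. Bring it to the widest part of the egg. The jaws reach from 20 mm before it to 27 mm beyond it, are 30 mm tall (0 to 30 mm), at rest 72 mm apart inside (at their lips) and 88 mm over all.
- tongs_squeeze (a joint): How far each arm is squeezed from rest, rad (both move alike): 0 open, 0.15 shut. 1 mm of squeeze per arm at the grips' middle is 0.0095 rad and moves each jaw 1.9 mm inwards; they meet the egg at about 0.08. The spring pushes each finger with about 7 N at rest, 8 N at the egg; a 25 N grip presses the egg with about 8 N.
- tongs_left: Left arm of the tongs with its cupped jaw; origin at the pivot.
- tongs_right: Right arm of the tongs with its cupped jaw; origin at the pivot.
- egg_brown: The brown egg, 44 mm across, 57 mm tall, about 60 g, upright with its blunt end up in one of the cooker's two front rings. Origin at its bottom tip, 10 mm below the ring's top. It breaks if squeezed by more than 25 N.
- egg_brown_center (a point): Centre of the brown egg at its widest part, 32 mm above its bottom tip; 89 mm above the worktop while it stands in its ring (22 mm above the ring's top).
- egg_white: A white egg of the same size and seating, in the other of the two front rings, 80 mm from the brown one. It stays in its ring.
- egg_white_center (a point): Centre of the white egg at its widest part.
- egg_cup: Blue egg cup, 53 mm across, 58 mm tall, to the right of the cooker; origin under its foot. Leave alone.
- salt_shaker: Salt shaker, 44 mm across, 90 mm tall, behind and left of the cooker; origin under its foot. Leave alone.
- mug: Mug, 92 x 123 x 95 mm, to the right of the cooker at the back; origin under its foot. Leave alone.

How it is judged:
By the outcome, as a careful person would: the job done as asked, in the order asked, and still so for the second after the job is handed in, while the arm keeps its last pose, push and grip.
It also fails if it takes over 61 s, if anything falls off the work surface, if the arm or the gripper's body presses on something with over 40 N, if the wrist force passes 120 N, or if a joint passes its speed limit or range.

### The arm

A 7-joint arm with a two-finger parallel gripper is mounted at the origin on a cart in front of the work surface, level with it; the furniture and walls round the work are solid. World frame = base frame: x ahead of the robot, y to its left, z up, the work surface at z = 0. Lengths are in m, angles in rad, forces in N, time in s.
With the tool pointing down it reaches from about 0.425 to 0.925 m from the base axis. Payload 6.8 kg.
Tool frame: the origin (TCP) lies between the finger pads; the fingertips stand r.tcp_to_tips ahead of it and the grasp point (between the pads) lies 3 mm ahead of it (r.tcp_to_tips is the distance from the TCP to the fingertips, in m); z points along the fingers, y is the line along which they close (so a half turn about z gives the same grasp; the last joint's range is limited). The gripper opens to 85 mm and grips with 20 to 120 N. Pads are 22 mm wide; open, the fingers measure 114 mm over their backs; the gripper's body (76 mm by 85 mm) begins 54 mm behind the grasp point. The pads swing forward as they close: fully open they stand 13 mm farther back than shut.
Start: joints at [1.038, 0.477, 0.022, 1.555, -0.011, 1.109, -0.083], TCP at [0.278, -0.615, 0.253] pointing down, gripper open.
Joint ranges: [-2.96, 2.96], [-0.34, 2.1], [-1.41, 1.46], [0.24, 2.44], [-1.37, 4.51], [0.17, 1.92], [-2.96, 2.96]. Speed limits (rad/s): [2.39, 2.39, 3.14, 3.14, 3.14, 3.14, 3.14].

### API

Orientations are given as a rotation vector (axis times angle).
In Python, from bench import r gives the robot as it stands. The module is installed in compiled form; this text tells all that it offers.
- The arm moves only by the tool step_arm, never from a script. Its argument "moves" is a list of rows, each an object of numbers: "rx", "ry", "rz": the turn, a rotation vector about the tool's x, y, z in degrees; "dx", "dy", "dz": the shift along the tool's x, y, z in mm; "gripper": the opening, from -1 (shut) to 1 (fully open). In form: [{"rx": .., "ry": .., "rz": .., "dx": .., "dy": .., "dz": .., "gripper": ..}, ...]. A call has 1 to 20 rows; each row shifts and turns the commanded pose from where the row before left it, along the tool's axes as they then stand; what a row does not reach is not made up. A row lasts 1/8 s, in which the tool goes at most 62.5 mm and 10.7 degrees, less where a joint would pass 70% of its speed; a pose out of reach is approached as far as the arm can. A call is refused whole if a number of a shift passes 62.5 or a number of a turn 10.7, either way. A call with a gripper value outside its range is refused whole. The fingers move at their own pace and stop on an object; "grip_force" is the grip in N (left out, the last holds). Time passes only in rows, so rows that do not move let the fingers close. It gives the time, the measured TCP pose, the force, the opening and the grip force at its end, in the units of the state.
- r.get_obs(): the state, without advancing time (a new reading comes with each control period).
- r.grab_frame(name): name is "scene" or "top"; returns the picture (384x512x3 uint8, blue, green, red); there is no depth.
- r.camera_info(name): a dict with "mtx" (3x3 intrinsics, pixels), "rvec" (rotation vector, rad) and "tvec" (3), from world to camera coordinates, as OpenCV has them. Camera axes: x right, y down, z forward; pixel columns grow to the right and rows downward; lengths in m; the calibration is good to about 2 mm. A picture is of the moment at which its call begins. camera_info takes no time and is no camera call.
- r.hand_in(): hands the job in; it is judged then, once.
The state is a dict: "clock": time; "joints": joint angles; "qvel": joint speeds; "tau": joint torques, N m; "tcp_pos": TCP position; "orientation": TCP orientation; "contact_force": force on the tool from outside, world axes, zero at the start; "moment": the same for the moment, N m; "grip_width": finger opening in m; "gripper_force": force on a finger pad.
Only numpy, scipy, OpenCV 4.12 (cv2) and the standard library are available. Lean on these libraries where they do the work, as an engineer would, in place of code of your own. Each camera call takes 0.05 s, during which the arm holds its last target. There are 200 camera calls.

## Working session

There is one attempt and no reset: what is moved stays moved. The work goes in short steps, Python scripts to look and compute and a tool call to move; the robot and the scene stay as the last step left them, time stands still between calls to the robot, and variables do not carry over. Pictures are saved under pics/ and viewed, at most 10 in all, crops included, and the job is handed in when it is done.

Besides the shell and the picture viewer there is one more tool, called after "Request:" by a JSON object that holds its "name" and its "arguments". step_arm: Moves the arm, as the interface text tells. Its arguments: {"type":"object","properties":{"moves":{"type":"array","items":{"type":"object","properties":{"rx":{"type":"number"},"ry":{"type":"number"},"rz":{"type":"number"},"dx":{"type":"number"},"dy":{"type":"number"},"dz":{"type":"number"},"gripper":{"type":"number"}}}},"grip_force":{"type":"number"}},"required":["moves"]}

```bash
mkdir -p pics; python3 - <<'E'
from bench import r
import cv2
for n in("scene","top"):
    f=r.grab_frame(n); cv2.imwrite(f"pics/{n}0.png",cv2.resize(f,(800,600),interpolation=cv2.INTER_CUBIC)); cv2.imwrite(f"raw_{n}.png",f)
    c=r.camera_info(n); print(n,c)
print(r.get_obs(), r.tcp_to_tips)
E
```

```text
scene {'mtx': array([[373.42628609,   0.        , 257.16633734],
       [  0.        , 373.42628609, 185.45092754],
       [  0.        ,   0.        ,   1.        ]]), 'rvec': array([ 0.7434858 , -2.65848183,  1.00999528]), 'tvec': array([0.4144007 , 0.33288387, 0.77501951])}
top {'mtx': array([[415.71238678,   0.        , 251.85500171],
       [  0.        , 415.71238678, 189.6492319 ],
       [  0.        ,   0.        ,   1.        ]]), 'rvec': array([ 2.19767954, -2.18593336,  0.04436008]), 'tvec': array([-0.1152757 ,  0.56036843,  1.28267718])}
{'clock': 0.1, 'joints': array([ 1.03785661,  0.47771944,  0.02235561,  1.55633202, -0.01154902,
        1.10929473, -0.08308879]), 'qvel': array([ 0.00061677, -0.00237876, -0.00099521, -0.00206177, -0.00017805,
       -0.00171171,  0.00061083]), 'tau': array([ 3.70762922e-03, -5.97768402e+01,  1.61337532e+00, -2.81957585e+01,
        1.28501700e-02,  4.98360590e-03,  1.75672324e-05]), 'tcp_pos': array([ 0.27801511, -0.61455223,  0.25243048]), 'orientation': array([-3.06944615e+00, -6.61995233e-01,  6.60498655e-04]), 'contact_force': array([-0.03823375, -0.44101158, -0.77410506]), 'moment': array([-0.01393429,  0.00380724, -0.01698767]), 'gripper_force': 0.0, 'grip_width': 0.08512850535797067} 0.022
```

View pics/top0.png

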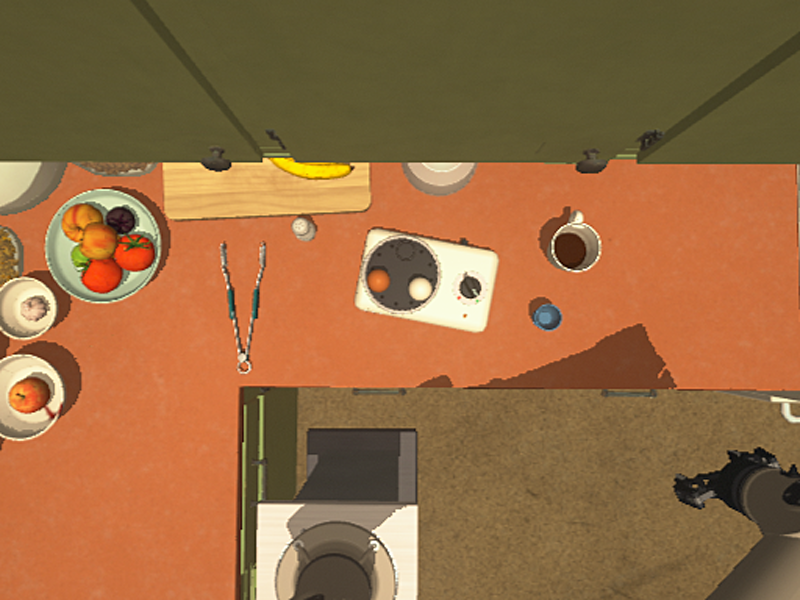

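View pics/scene0.png

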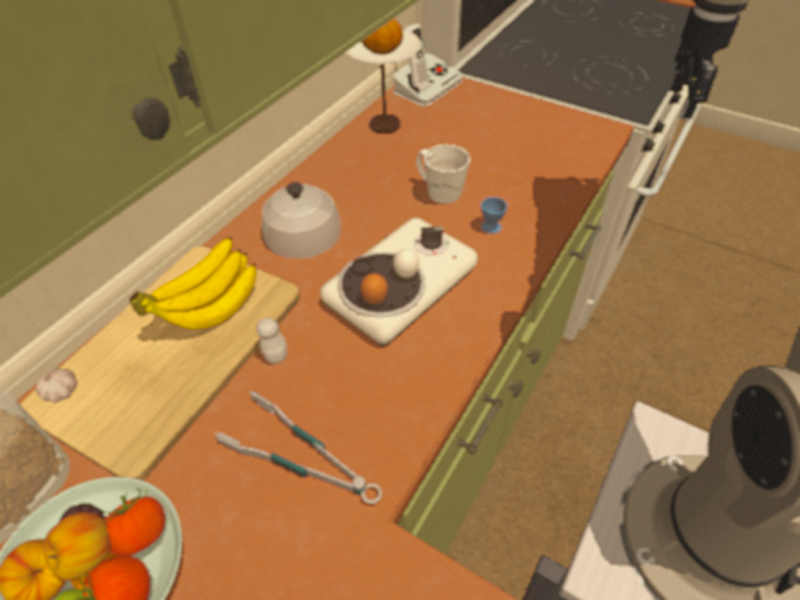

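The top view shows the tongs at about (243,305) with jaws pointing ahead, the cooker at (427,280), the brown egg at (378,281) on the left, the white egg at (420,290) and the knob at (469,287). Next I'll take enlarged crops.

```bash
python3 - <<'E'
import cv2
f=cv2.imread("raw_top.png")
a=f[140:220,222:328]; cv2.imwrite("pics/c1.png",cv2.resize(a,None,fx=7.5,fy=7.5,interpolation=cv2.INTER_CUBIC))
a=f[148:248,130:190]; cv2.imwrite("pics/c2.png",cv2.resize(a,None,fx=6,fy=6,interpolation=cv2.INTER_CUBIC))
E
```

```text
(no output)
```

View pics/c1.png

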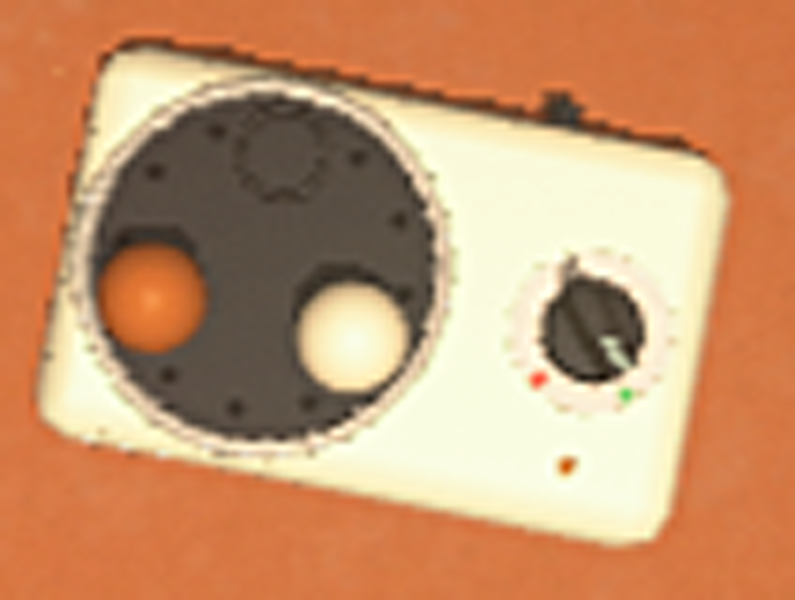

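View pics/c2.png

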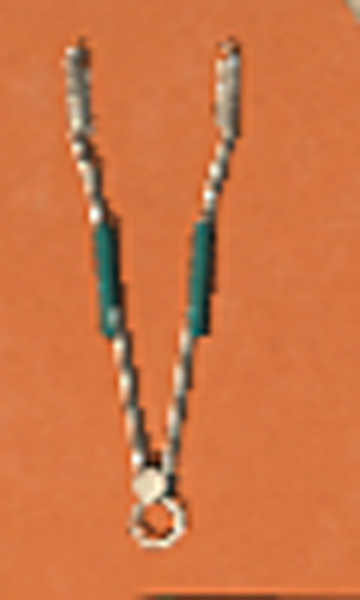

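```bash
cat > h.py <<'E'
from bench import r
import numpy as np, cv2
from scipy.optimize import least_squares
def ray(n,px,z):
    c=r.camera_info(n); R=cv2.Rodrigues(c["rvec"])[0]; C=-R.T@c["tvec"]
    d=R.T@np.linalg.inv(c["mtx"])@np.array([*px,1.]); return C+d*(z-C[2])/d[2]
def proj(n,P):
    c=r.camera_info(n); return cv2.projectPoints(np.array(P,float).reshape(-1,1,3),c["rvec"],c["tvec"],c["mtx"],None)[0][:,0]
def crop(u,o,s): return (np.array(u)+.5)/s-.5+np.array(o)
E
python3 - <<'E'
from h import *
c1=lambda u:crop(u,(222,140),7.5); c2=lambda u:crop(u,(130,148),6)
L=[((-23,90,89),(153,297)),((-23,10,89),(352,337)),((46,50,67),(281,155)),((0,50,55),(268,265)),((0,-85,75),(594,328))]
S=[((-23,90,89),(374*.64-.2,289*.64-.2)),((-23,10,89),(406*.64-.2,264*.64-.2))]
W=np.array([ray("top",c1(u),p[2]/1e3) for p,u in L]); M=np.array([p for p,_ in L])/1e3
def T(q): c,s=np.cos(q[2]),np.sin(q[2]); return M[:,:2]@np.array([[c,s],[-s,c]])+q[:2]
q=least_squares(lambda q:(T(q)-W[:,:2]).ravel(),[.6,-.1,0]).x
print("cooker",q,np.degrees(q[2])); print((T(q)-W[:,:2])*1e3); print(T(q))
P=np.c_[T(q)[:2],[.089]*2]
print("scene px of eggs",proj("scene",P),[s[1] for s in S])
k=ray("top",c1((594,328)),.075)
for nm,u,z in(("red",(540,379),.05),("green",(627,394),.05),("ptr",(622,352),.088)):
    d=ray("top",c1(u),z)[:2]-T(q)[4]; print(nm,d,np.degrees(np.arctan2(d[1],d[0])))
for nm,u,z in(("gl",(107,280),.015),("gr",(201,280),.015),("piv",(150,485),.02),("jl",(78,50),.015),("jr",(229,47),.015),("jlb",(80,130),.015),("jrb",(229,132),.015),("g front l",(104,226),.02),("g fr r",(205,224),.02),("bl",(111,333),.02),("br",(199,333),.02)):
    print(nm,ray("top",c2(u),z)*1e3)
E
```

```text
cooker [ 0.59341649 -0.17581988 -0.18691705] -10.709558132766263
[[-0.38855814  0.61722898]
 [ 0.06197016  0.04751215]
 [ 1.16315685 -1.4359172 ]
 [-0.92248246  2.17617728]
 [ 0.08591359 -1.40500122]]
[[ 0.58754186 -0.08311342]
 [ 0.57267541 -0.16171996]
 [ 0.64790678 -0.135239  ]
 [ 0.60270802 -0.12669079]
 [ 0.57762089 -0.25933934]]
scene px of eggs [[240.01526491 183.47770153]
 [260.68933241 166.95024443]] [(239.16000000000003, 184.76000000000002), (259.64000000000004, 168.76000000000002)]
red [-0.01917804  0.02046999] 133.13364071009502
green [-0.0250552  -0.01459471] -149.77910641035203
ptr [-0.01029693 -0.00813257] -141.69812789902576
gl [544.85749956 213.40981897  15.        ]
gr [545.11381073 164.4460894   15.        ]
piv [439.01153668 187.96575184  20.        ]
jl [664.98507094 230.76611494  15.        ]
jr [666.90689833 151.77209349  15.        ]
jlb [623.05336969 228.93785751  15.        ]
jrb [622.37226971 151.07526651  15.        ]
g front l [572.67493566 214.1691012   20.        ]
g fr r [573.97754595 161.72282112  20.        ]
bl [517.24837632 209.53349499  20.        ]
br [517.49590106 163.92112129  20.        ]
```

Measured: cooker yaw is -10.7° and the fit residuals are at most 2 mm. The knob axis is at (0.578,-0.259) and the bar bearing is about 29°. The red-to-green angle comes out at 77°, matching 1.35 rad. Now I'll move above the knob.

Request:
{"name": "step_arm", "arguments": {"moves": [{"dx":25,"dy":-12,"gripper":0.2},{"dx":42,"dy":-20},{"dx":42,"dy":-20},{"dx":42,"dy":-20},{"dx":42,"dy":-20},{"dx":42,"dy":-20},{"dx":42,"dy":-20},{"dx":42,"dy":-20},{"dx":42,"dy":-20},{"dx":40,"dy":-20},{"dx":18,"dy":-8},{"rz":-5},{"dz":50},{}], "grip_force": 40}}

```text
invalid input at $.moves[0]: expected keys rx, ry, rz, dx, dy, dz, gripper
```

Request:
{"name": "step_arm", "arguments": {"moves": [{"rx":0,"ry":0,"rz":0,"dx":25,"dy":-12,"dz":0,"gripper":0.2},{"rx":0,"ry":0,"rz":0,"dx":45,"dy":-21,"dz":0,"gripper":0.2},{"rx":0,"ry":0,"rz":0,"dx":45,"dy":-21,"dz":0,"gripper":0.2},{"rx":0,"ry":0,"rz":0,"dx":45,"dy":-21,"dz":0,"gripper":0.2},{"rx":0,"ry":0,"rz":0,"dx":45,"dy":-21,"dz":0,"gripper":0.2},{"rx":0,"ry":0,"rz":0,"dx":45,"dy":-21,"dz":0,"gripper":0.2},{"rx":0,"ry":0,"rz":0,"dx":45,"dy":-21,"dz":0,"gripper":0.2},{"rx":0,"ry":0,"rz":0,"dx":45,"dy":-22,"dz":0,"gripper":0.2},{"rx":0,"ry":0,"rz":0,"dx":45,"dy":-22,"dz":0,"gripper":0.2},{"rx":0,"ry":0,"rz":0,"dx":34,"dy":-18,"dz":0,"gripper":0.2},{"rx":0,"ry":0,"rz":-5,"dx":0,"dy":0,"dz":0,"gripper":0.2},{"rx":0,"ry":0,"rz":0,"dx":0,"dy":0,"dz":40,"gripper":0.2},{"rx":0,"ry":0,"rz":0,"dx":0,"dy":0,"dz":0,"gripper":0.2},{"rx":0,"ry":0,"rz":0,"dx":0,"dy":0,"dz":0,"gripper":0.2}], "grip_force": 40}}

```text
clock: 1.85
tcp_pos: [0.5778, -0.2604, 0.214]
orientation: [3.039, 0.795, 0.0]
contact_force: [0.2, -0.9, 0.9]
grip_width: 0.0514
gripper_force: 0.0
```

Request:
{"name": "step_arm", "arguments": {"moves": [{"rx":0,"ry":0,"rz":0,"dx":0,"dy":-1,"dz":35,"gripper":0.2},{"rx":0,"ry":0,"rz":0,"dx":0,"dy":0,"dz":40,"gripper":0.2},{"rx":0,"ry":0,"rz":0,"dx":0,"dy":0,"dz":25,"gripper":0.2},{"rx":0,"ry":0,"rz":0,"dx":0,"dy":0,"dz":15,"gripper":0.2},{"rx":0,"ry":0,"rz":0,"dx":0,"dy":0,"dz":10,"gripper":0.2},{"rx":0,"ry":0,"rz":0,"dx":0,"dy":0,"dz":4,"gripper":0.2},{"rx":0,"ry":0,"rz":0,"dx":0,"dy":0,"dz":0,"gripper":0.2},{"rx":0,"ry":0,"rz":0,"dx":0,"dy":0,"dz":0,"gripper":-1},{"rx":0,"ry":0,"rz":0,"dx":0,"dy":0,"dz":0,"gripper":-1},{"rx":0,"ry":0,"rz":0,"dx":0,"dy":0,"dz":0,"gripper":-1},{"rx":0,"ry":0,"rz":0,"dx":0,"dy":0,"dz":0,"gripper":-1}], "grip_force": 40}}

```text
clock: 3.22
tcp_pos: [0.577, -0.2587, 0.085]
orientation: [-3.039, -0.796, -0.0]
contact_force: [-2.8, 2.5, 5.6]
grip_width: 0.0137
gripper_force: 39.9
```

The bar is pinched at 13.7 mm. Now I turn it clockwise.

Request:
{"name": "step_arm", "arguments": {"moves": [{"rx":0,"ry":0,"rz":6,"dx":0,"dy":0,"dz":0,"gripper":-1},{"rx":0,"ry":0,"rz":9,"dx":0,"dy":0,"dz":0,"gripper":-1},{"rx":0,"ry":0,"rz":9,"dx":0,"dy":0,"dz":0,"gripper":-1},{"rx":0,"ry":0,"rz":9,"dx":0,"dy":0,"dz":0,"gripper":-1},{"rx":0,"ry":0,"rz":9,"dx":0,"dy":0,"dz":0,"gripper":-1},{"rx":0,"ry":0,"rz":9,"dx":0,"dy":0,"dz":0,"gripper":-1},{"rx":0,"ry":0,"rz":9,"dx":0,"dy":0,"dz":0,"gripper":-1},{"rx":0,"ry":0,"rz":9,"dx":0,"dy":0,"dz":0,"gripper":-1},{"rx":0,"ry":0,"rz":5,"dx":0,"dy":0,"dz":0,"gripper":-1},{"rx":0,"ry":0,"rz":0,"dx":0,"dy":0,"dz":0,"gripper":-1},{"rx":0,"ry":0,"rz":0,"dx":0,"dy":0,"dz":0,"gripper":-1}], "grip_force": 40}}

```text
clock: 4.6
tcp_pos: [0.5772, -0.2567, 0.085]
orientation: [-2.905, 1.19, 0.003]
contact_force: [-3.1, 6.4, 8.9]
grip_width: 0.0127
gripper_force: 40.3
```

Request:
{"name": "step_arm", "arguments": {"moves": [{"rx":0,"ry":0,"rz":0,"dx":0,"dy":0,"dz":0,"gripper":0.3},{"rx":0,"ry":0,"rz":0,"dx":0,"dy":0,"dz":0,"gripper":0.3},{"rx":0,"ry":0,"rz":0,"dx":0,"dy":0,"dz":0,"gripper":0.3},{"rx":0,"ry":0,"rz":0,"dx":0,"dy":0,"dz":-30,"gripper":0.5},{"rx":0,"ry":0,"rz":0,"dx":0,"dy":0,"dz":-40,"gripper":1},{"rx":0,"ry":0,"rz":-9,"dx":0,"dy":0,"dz":-40,"gripper":1},{"rx":0,"ry":0,"rz":-9,"dx":0,"dy":0,"dz":-40,"gripper":1},{"rx":0,"ry":0,"rz":-9,"dx":0,"dy":0,"dz":-15,"gripper":1},{"rx":0,"ry":0,"rz":-9,"dx":0,"dy":0,"dz":0,"gripper":1},{"rx":0,"ry":0,"rz":-9,"dx":0,"dy":0,"dz":0,"gripper":1},{"rx":0,"ry":0,"rz":0,"dx":-3,"dy":-40,"dz":0,"gripper":1},{"rx":0,"ry":0,"rz":0,"dx":-4,"dy":-50,"dz":0,"gripper":1},{"rx":0,"ry":0,"rz":0,"dx":-4,"dy":-50,"dz":0,"gripper":1},{"rx":0,"ry":0,"rz":0,"dx":-4,"dy":-50,"dz":0,"gripper":1},{"rx":0,"ry":0,"rz":0,"dx":-4,"dy":-50,"dz":0,"gripper":1},{"rx":0,"ry":0,"rz":0,"dx":-4,"dy":-50,"dz":0,"gripper":1},{"rx":0,"ry":0,"rz":0,"dx":-4,"dy":-50,"dz":0,"gripper":1},{"rx":0,"ry":0,"rz":0,"dx":-4,"dy":-50,"dz":0,"gripper":1},{"rx":0,"ry":0,"rz":0,"dx":-4,"dy":-46,"dz":0,"gripper":1},{"rx":0,"ry":0,"rz":0,"dx":0,"dy":0,"dz":0,"gripper":1}], "grip_force": 25}}

```text
clock: 7.1
tcp_pos: [0.5385, 0.1812, 0.2493]
orientation: [-3.14, -0.02, 0.0]
contact_force: [0.6, -0.2, 0.1]
grip_width: 0.0854
gripper_force: 0.0
```

```bash
python3 - <<'E'
from h import *
o=r.get_obs(); print(o["tcp_pos"],o["orientation"],o["grip_width"],o["joints"],o["clock"])
t=r.grab_frame("top");s=r.grab_frame("scene")
a=cv2.resize(t[140:230,120:328],None,fx=3.8,fy=3.8,interpolation=cv2.INTER_CUBIC)
b=cv2.resize(t[165:205,275:325],None,fx=5,fy=5,interpolation=cv2.INTER_CUBIC); c=cv2.resize(s[230:340,120:260],None,fx=3.6,fy=2.3,interpolation=cv2.INTER_CUBIC)
im=np.zeros((600,800,3),np.uint8); im[:a.shape[0],:a.shape[1]]=a; im[345:345+b.shape[0],:b.shape[1]]=b; im[345:345+c.shape[0],260:260+c.shape[1]]=c; cv2.imwrite("pics/k1.png",im)
E
```

```text
[0.53848616 0.18123363 0.24926725] [-3.13953209e+00 -2.02656236e-02  2.64915143e-04] 0.08542488243282134 [-0.33884481  0.31045753 -0.11665638  1.81417636  0.03957462  1.01858284
 -2.02860104] 7.1
```

View pics/k1.png

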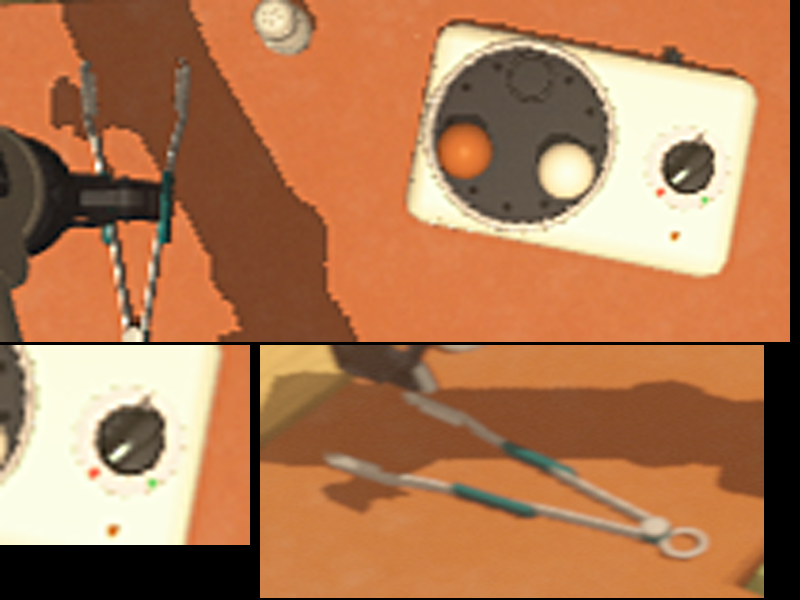

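The pointer now aims at the red dot (crop: pointer (115,455), red dot (94,473)). I'll cross-check the tongs from the scene camera.

```bash
python3 - <<'E'
from h import *
for n,u,z in(("piv",(655,524),.025),("gl",(494,500),.015),("gr",(541,459),.015)):
    p=((u[0]-260+.5)/3.6-.5+120,(u[1]-345+.5)/2.3-.5+230); print(n,ray("scene",p,z)*1e3)
E
```

```text
piv [443.04137459 184.86168058  25.        ]
gl [545.46853409 213.46397114  15.        ]
gr [547.19361474 163.42426319  15.        ]
```

Request:
{"name": "step_arm", "arguments": {"moves": [{"rx":0,"ry":0,"rz":0,"dx":5.5,"dy":-7.8,"dz":40,"gripper":1},{"rx":0,"ry":0,"rz":0,"dx":0,"dy":0,"dz":50,"gripper":1},{"rx":0,"ry":0,"rz":0,"dx":0,"dy":0,"dz":40,"gripper":1},{"rx":0,"ry":0,"rz":0,"dx":0,"dy":0,"dz":0,"gripper":1}]}}

```text
clock: 7.7
tcp_pos: [0.5433, 0.1814, 0.1166]
orientation: [3.138, 0.005, -0.009]
contact_force: [0.1, 0.2, 0.9]
grip_width: 0.0856
gripper_force: 0.0
```

```bash
python3 - <<'E'
from h import *
o=r.get_obs(); print(o["joints"],o["qvel"],o["tcp_pos"],o["orientation"],o["contact_force"],o["clock"])
E
```

```text
[-0.34906121  0.48189515 -0.10583155  1.9079322   0.07202107  0.76211144
 -2.06290484] [-0.00206086 -0.05938085 -0.00760494 -0.06118229 -0.00606023  0.03283639
  0.00444992] [0.54327564 0.18136771 0.11661329] [ 3.13803725  0.00514879 -0.00907508] [0.09762789 0.18303394 0.90438185] 7.7
```

Request:
{"name": "step_arm", "arguments": {"moves": [{"rx":0,"ry":0,"rz":0,"dx":0,"dy":-4,"dz":0,"gripper":1},{"rx":0,"ry":0,"rz":0,"dx":0,"dy":0,"dz":0,"gripper":1},{"rx":0,"ry":0,"rz":0,"dx":0,"dy":0,"dz":0,"gripper":1}]}}

```text
clock: 8.07
tcp_pos: [0.5457, 0.1886, 0.1208]
orientation: [-3.141, -0.009, -0.004]
contact_force: [-0.3, -0.5, 0.4]
grip_width: 0.0853
gripper_force: 0.0
```

```bash
python3 - <<'E'
from h import *
o=r.get_obs(); print(o["joints"],o["tcp_pos"],o["orientation"],o["contact_force"],o["clock"])
E
```

```text
[-0.3568536   0.4786203  -0.1079983   1.90093785  0.07224988  0.76321101
 -2.06987147] [0.54574139 0.1886424  0.12078067] [-3.14071697 -0.00918298 -0.00372464] [-0.33523635 -0.49001234  0.43635843] 8.075
```

Request:
{"name": "step_arm", "arguments": {"moves": [{"rx":0,"ry":0,"rz":0,"dx":0,"dy":0,"dz":30,"gripper":1},{"rx":0,"ry":0,"rz":0,"dx":0,"dy":0,"dz":30,"gripper":1},{"rx":0,"ry":0,"rz":0,"dx":0,"dy":0,"dz":20,"gripper":1},{"rx":0,"ry":0,"rz":0,"dx":0,"dy":0,"dz":9,"gripper":1},{"rx":0,"ry":0,"rz":0,"dx":0,"dy":0,"dz":5,"gripper":1},{"rx":0,"ry":0,"rz":0,"dx":0,"dy":0,"dz":0,"gripper":1},{"rx":0,"ry":0,"rz":0,"dx":0,"dy":0,"dz":0,"gripper":1},{"rx":0,"ry":0,"rz":0,"dx":0,"dy":0,"dz":0,"gripper":1}]}}

```text
clock: 9.07
tcp_pos: [0.5453, 0.1885, 0.0259]
orientation: [-3.141, -0.009, -0.001]
contact_force: [0.2, 0.5, 0.2]
grip_width: 0.0854
gripper_force: 0.0
```

Request:
{"name": "step_arm", "arguments": {"moves": [{"rx":0,"ry":0,"rz":0,"dx":0,"dy":0,"dz":0,"gripper":0.5},{"rx":0,"ry":0,"rz":0,"dx":0,"dy":0,"dz":0,"gripper":0.4},{"rx":0,"ry":0,"rz":0,"dx":0,"dy":0,"dz":0,"gripper":0.3},{"rx":0,"ry":0,"rz":0,"dx":0,"dy":0,"dz":0,"gripper":0.25},{"rx":0,"ry":0,"rz":0,"dx":0,"dy":0,"dz":0,"gripper":0.2},{"rx":0,"ry":0,"rz":0,"dx":0,"dy":0,"dz":0,"gripper":0.2},{"rx":0,"ry":0,"rz":0,"dx":0,"dy":0,"dz":0,"gripper":0.2}], "grip_force": 25}}

```text
clock: 9.95
tcp_pos: [0.5457, 0.1887, 0.0263]
orientation: [-3.141, -0.009, -0.002]
contact_force: [-1.3, 0.1, 7.9]
grip_width: 0.0514
gripper_force: 8.8
```

Request:
{"name": "step_arm", "arguments": {"moves": [{"rx":0,"ry":0,"rz":0,"dx":0,"dy":0,"dz":-8,"gripper":0.2},{"rx":0,"ry":0,"rz":0,"dx":0,"dy":0,"dz":-20,"gripper":0.2},{"rx":0,"ry":0,"rz":0,"dx":0,"dy":0,"dz":-35,"gripper":0.2},{"rx":0,"ry":0,"rz":0,"dx":0,"dy":0,"dz":-40,"gripper":0.2},{"rx":0,"ry":0,"rz":0,"dx":0,"dy":0,"dz":-40,"gripper":0.2},{"rx":0,"ry":0,"rz":0,"dx":0,"dy":0,"dz":-20,"gripper":0.2},{"rx":0,"ry":0,"rz":0,"dx":0,"dy":0,"dz":0,"gripper":0.2}]}}

```text
clock: 10.82
tcp_pos: [0.5459, 0.1887, 0.1909]
orientation: [-3.14, -0.009, -0.006]
contact_force: [-0.4, -0.3, -2.3]
grip_width: 0.0514
gripper_force: 6.4
```

```bash
python3 - <<'E'
from h import *
o=r.get_obs(); print(o["tcp_pos"],o["orientation"],o["grip_width"],o["gripper_force"],o["clock"])
t=r.grab_frame("top");s=r.grab_frame("scene")
a=cv2.resize(t[100:240,110:250],None,fx=2.8,fy=2.8,interpolation=cv2.INTER_CUBIC)
b=cv2.resize(s[130:330,110:310],None,fx=2,fy=2,interpolation=cv2.INTER_CUBIC)
im=np.zeros((400,800,3),np.uint8); im[:392,:392]=a; im[:,400:]=b; cv2.imwrite("pics/l1.png",im)
E
```

```text
[0.54590345 0.18869643 0.19087191] [-3.13993488 -0.00888716 -0.00639127] 0.05139934623637356 6.44503146133502 10.825
```

View pics/l1.png

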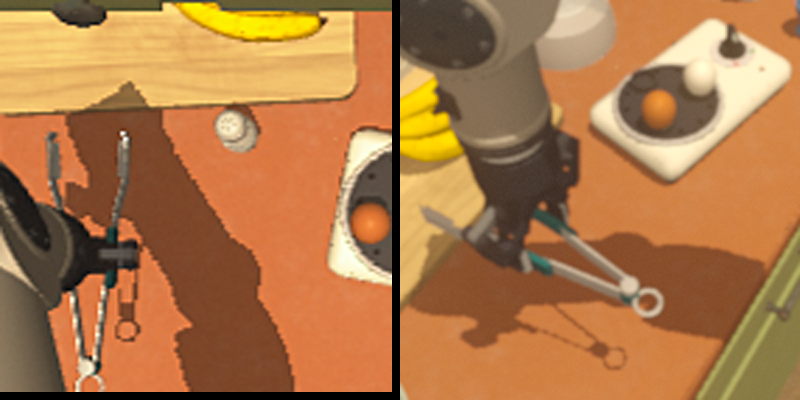

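```bash
python3 - <<'E'
from h import *
def t2(u): return (np.array(u)+.5)/2.8-.5+np.array([110,100])
def s2(u): return (np.array(u)-[400,0]+.5)/2-.5+np.array([110,130])
print("piv top@.19",ray("top",t2((88,366)),.190), "scene@.19",ray("scene",s2((629,287)),.190))
f=lambda X:np.r_[proj("top",X)[0]-t2((88,366)),proj("scene",X)[0]-s2((629,287))]
print("tri",(q:=least_squares(f,[.44,.19,.19])).x,q.fun)
for u in((53,135),(124,134),(55,178),(122,178)): print(ray("top",t2(u),.18))
E
```

```text
piv top@.19 [0.44112125 0.18292159 0.19      ] scene@.19 [0.43764856 0.19024949 0.19      ]
tri [0.44115444 0.18601797 0.1799665 ] [-0.12093482 -0.19781062  0.15804893  0.00909122]
[0.6654182  0.22421091 0.18      ]
[0.66669501 0.1546629  0.18      ]
[0.62320606 0.22139499 0.18      ]
[0.6235047  0.15587075 0.18      ]
```

Request:
{"name": "step_arm", "arguments": {"moves": [{"rx":0,"ry":0,"rz":5.5,"dx":0,"dy":0,"dz":0,"gripper":0.2},{"rx":0,"ry":0,"rz":5.5,"dx":0,"dy":0,"dz":0,"gripper":0.2},{"rx":0,"ry":0,"rz":0,"dx":0,"dy":15,"dz":0,"gripper":0.2},{"rx":0,"ry":0,"rz":0,"dx":-1,"dy":30,"dz":0,"gripper":0.2},{"rx":0,"ry":0,"rz":0,"dx":0,"dy":40,"dz":0,"gripper":0.2},{"rx":0,"ry":0,"rz":0,"dx":-1,"dy":40,"dz":0,"gripper":0.2},{"rx":0,"ry":0,"rz":0,"dx":0,"dy":40,"dz":0,"gripper":0.2},{"rx":0,"ry":0,"rz":0,"dx":0,"dy":40,"dz":0,"gripper":0.2},{"rx":0,"ry":0,"rz":0,"dx":0,"dy":30,"dz":0,"gripper":0.2},{"rx":0,"ry":0,"rz":0,"dx":0,"dy":15,"dz":0,"gripper":0.2},{"rx":0,"ry":0,"rz":0,"dx":0,"dy":10,"dz":0,"gripper":0.2},{"rx":0,"ry":0,"rz":0,"dx":0,"dy":0,"dz":0,"gripper":0.2},{"rx":0,"ry":0,"rz":0,"dx":0,"dy":0,"dz":0,"gripper":0.2},{"rx":0,"ry":0,"rz":0,"dx":0,"dy":0,"dz":0,"gripper":0.2}]}}

```text
clock: 12.68
tcp_pos: [0.4951, -0.0658, 0.1883]
orientation: [-3.128, 0.289, -0.0]
contact_force: [0.5, 0.2, -1.4]
grip_width: 0.0512
gripper_force: 6.4
```

```bash
python3 - <<'E'
from h import *
o=r.get_obs(); print(o["tcp_pos"],o["orientation"],o["grip_width"],o["gripper_force"],o["joints"],o["clock"])
t=r.grab_frame("top");s=r.grab_frame("scene")
a=cv2.resize(t[120:240,190:310],None,fx=3.3333,fy=3.3333,interpolation=cv2.INTER_CUBIC)
b=cv2.resize(s[110:270,170:330],None,fx=2.5,fy=2.5,interpolation=cv2.INTER_CUBIC)
im=np.zeros((400,800,3),np.uint8); im[:,:400]=a; im[:,400:]=b; cv2.imwrite("pics/e1.png",im)
E
```

```text
[ 0.4950621  -0.06575259  0.18827319] [-3.12797960e+00  2.89008412e-01 -3.05146117e-05] 0.05117273632699541 6.444467439905566 [-0.00531887  0.269141    0.01473309  2.03478918 -0.00565871  0.83765479
 -1.74239177] 12.675
```

View pics/e1.png

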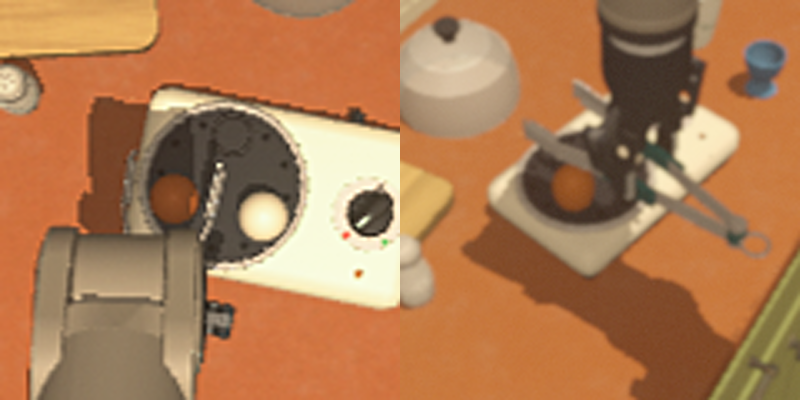

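```bash
python3 - <<'E'
from h import *
t2=lambda u:(np.array(u)+.5)/3.3333-.5+np.array([190,120])
a=ray("top",t2((131,153)),.18);b=ray("top",t2((221,164)),.18);print(a,b)
th=np.radians(-10.55);d=np.array([np.cos(th),np.sin(th)]);n=np.array([-d[1],d[0]]);p=r.get_obs()["tcp_pos"][:2]
for q in(a,b,[.5875,-.0831]): v=np.array(q[:2])-p; print(v@d,v@n)
E
```

```text
[ 0.61814973 -0.0510231   0.18      ] [ 0.60946598 -0.12465811  0.18      ]
0.1183091906304785 0.037392454871679644
0.12325432383879287 -0.03658773221768453
0.09405065047255233 0.000246029515683119
```

The jaws are centred on the brown egg within about 1 mm, and the right jaw passes between the eggs. Now I descend.

Request:
{"name": "step_arm", "arguments": {"moves": [{"rx":0,"ry":0,"rz":0,"dx":0,"dy":0,"dz":15,"gripper":0.2},{"rx":0,"ry":0,"rz":0,"dx":0,"dy":0,"dz":20,"gripper":0.2},{"rx":0,"ry":0,"rz":0,"dx":0,"dy":0,"dz":15,"gripper":0.2},{"rx":0,"ry":0,"rz":0,"dx":0,"dy":0,"dz":10,"gripper":0.2},{"rx":0,"ry":0,"rz":0,"dx":0,"dy":0,"dz":10,"gripper":0.2},{"rx":0,"ry":0,"rz":0,"dx":0,"dy":0,"dz":10,"gripper":0.2},{"rx":0,"ry":0,"rz":0,"dx":0,"dy":0,"dz":7,"gripper":0.2},{"rx":0,"ry":0,"rz":0,"dx":0,"dy":0,"dz":0,"gripper":0.2},{"rx":0,"ry":0,"rz":0,"dx":0,"dy":0,"dz":0,"gripper":0.2},{"rx":0,"ry":0,"rz":0,"dx":0,"dy":0,"dz":0,"gripper":0.2}]}}

```text
clock: 14.02
tcp_pos: [0.4952, -0.0668, 0.1017]
orientation: [-3.128, 0.292, -0.001]
contact_force: [-0.4, 0.8, -0.7]
grip_width: 0.0513
gripper_force: 6.4
```

```bash
python3 - <<'E'
from h import *
o=r.get_obs(); print(o["tcp_pos"],o["contact_force"],o["clock"])
t=r.grab_frame("top");s=r.grab_frame("scene")
a=cv2.resize(t[150:230,210:290],None,fx=5,fy=5,interpolation=cv2.INTER_CUBIC)
b=cv2.resize(s[140:240,190:290],None,fx=4,fy=4,interpolation=cv2.INTER_CUBIC)
im=np.zeros((400,800,3),np.uint8); im[:,:400]=a; im[:,400:]=b; cv2.imwrite("pics/e2.png",im)
E
```

```text
[ 0.49517231 -0.06678206  0.1016893 ] [-0.40810035  0.77660989 -0.73294087] 14.025
```

View pics/e2.png

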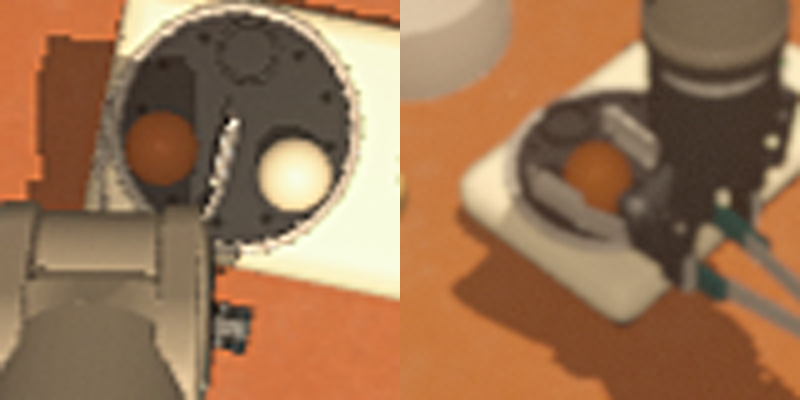

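The egg (162,148) sits between both jaws and the white egg is clear. I close gradually.

Request:
{"name": "step_arm", "arguments": {"moves": [{"rx":0,"ry":0,"rz":0,"dx":0,"dy":0,"dz":0,"gripper":0.13},{"rx":0,"ry":0,"rz":0,"dx":0,"dy":0,"dz":0,"gripper":0.06},{"rx":0,"ry":0,"rz":0,"dx":0,"dy":0,"dz":0,"gripper":0.0},{"rx":0,"ry":0,"rz":0,"dx":0,"dy":0,"dz":0,"gripper":-0.04},{"rx":0,"ry":0,"rz":0,"dx":0,"dy":0,"dz":0,"gripper":-0.08},{"rx":0,"ry":0,"rz":0,"dx":0,"dy":0,"dz":0,"gripper":-0.11},{"rx":0,"ry":0,"rz":0,"dx":0,"dy":0,"dz":0,"gripper":-0.14},{"rx":0,"ry":0,"rz":0,"dx":0,"dy":0,"dz":0,"gripper":-0.17},{"rx":0,"ry":0,"rz":0,"dx":0,"dy":0,"dz":0,"gripper":-0.2},{"rx":0,"ry":0,"rz":0,"dx":0,"dy":0,"dz":0,"gripper":-0.2},{"rx":0,"ry":0,"rz":0,"dx":0,"dy":0,"dz":0,"gripper":-0.2}], "grip_force": 25}}

```text
clock: 15.5
tcp_pos: [0.4951, -0.0663, 0.1014]
orientation: [-3.128, 0.291, -0.0]
contact_force: [0.3, 4.9, 0.3]
grip_width: 0.0375
gripper_force: 25.3
```

Closing stopped at 37.5 mm and 25 N, as expected for contact with the egg. Now I lift slowly.

Request:
{"name": "step_arm", "arguments": {"moves": [{"rx":0,"ry":0,"rz":0,"dx":0,"dy":0,"dz":-3,"gripper":-0.2},{"rx":0,"ry":0,"rz":0,"dx":0,"dy":0,"dz":-5,"gripper":-0.2},{"rx":0,"ry":0,"rz":0,"dx":0,"dy":0,"dz":-8,"gripper":-0.2},{"rx":0,"ry":0,"rz":0,"dx":0,"dy":0,"dz":-10,"gripper":-0.2},{"rx":0,"ry":0,"rz":0,"dx":0,"dy":0,"dz":-12,"gripper":-0.2},{"rx":0,"ry":0,"rz":0,"dx":0,"dy":0,"dz":-12,"gripper":-0.2},{"rx":0,"ry":0,"rz":0,"dx":0,"dy":0,"dz":-12,"gripper":-0.2},{"rx":0,"ry":0,"rz":0,"dx":0,"dy":0,"dz":-12,"gripper":-0.2},{"rx":0,"ry":0,"rz":0,"dx":0,"dy":0,"dz":-12,"gripper":-0.2},{"rx":0,"ry":0,"rz":0,"dx":0,"dy":0,"dz":-12,"gripper":-0.2},{"rx":0,"ry":0,"rz":0,"dx":0,"dy":0,"dz":-12,"gripper":-0.2},{"rx":0,"ry":0,"rz":0,"dx":0,"dy":0,"dz":-10,"gripper":-0.2},{"rx":0,"ry":0,"rz":0,"dx":0,"dy":0,"dz":-6,"gripper":-0.2},{"rx":0,"ry":0,"rz":0,"dx":0,"dy":0,"dz":0,"gripper":-0.2},{"rx":0,"ry":0,"rz":0,"dx":0,"dy":0,"dz":0,"gripper":-0.2},{"rx":0,"ry":0,"rz":0,"dx":0,"dy":0,"dz":0,"gripper":-0.2},{"rx":0,"ry":0,"rz":0,"dx":0,"dy":0,"dz":0,"gripper":-0.2}]}}

```text
clock: 17.62
tcp_pos: [0.4947, -0.0667, 0.227]
orientation: [3.128, -0.292, -0.001]
contact_force: [-0.2, 0.3, -2.2]
grip_width: 0.0378
gripper_force: 25.4
```

```bash
python3 - <<'E'
from h import *
o=r.get_obs(); print(o["tcp_pos"],o["contact_force"],o["grip_width"],o["gripper_force"],o["clock"])
t=r.grab_frame("top");s=r.grab_frame("scene")
a=cv2.resize(t[120:240,210:330],None,fx=3.3333,fy=3.3333,interpolation=cv2.INTER_CUBIC)
b=cv2.resize(s[90:250,170:330],None,fx=2.5,fy=2.5,interpolation=cv2.INTER_CUBIC)
im=np.zeros((400,800,3),np.uint8); im[:,:400]=a; im[:,400:]=b; cv2.imwrite("pics/f1.png",im)
E
```

```text
[ 0.49471774 -0.06674385  0.22704101] [-0.16097732  0.28758485 -2.24902749] 0.03775902844208002 25.360170006752014 17.625
```

View pics/f1.png

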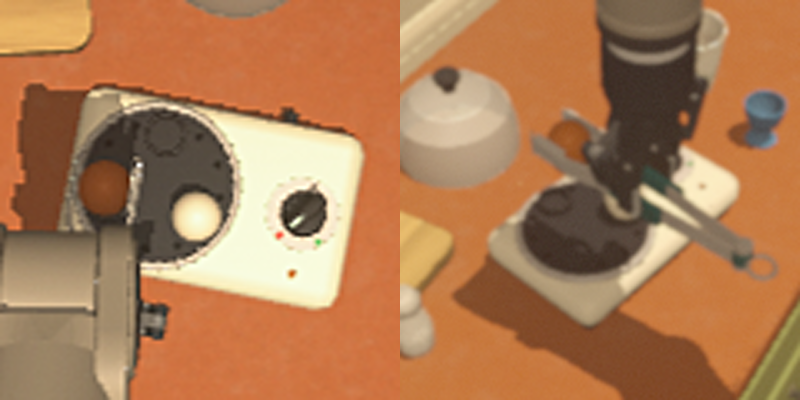

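The brown egg is held in the jaws (scene view (570,138)), about 125 mm above its ring. The white egg (197,216) is still in its ring and the knob still points to red.

```bash
python3 -c "
from bench import r
print(r.hand_in())"
```

```text
the job is handed in; nothing more can be done
None
```

The knob is off at the red dot, and I handed in with the brown egg held still in the tongs about 125 mm above its ring. The white egg is in its ring, the other items were not moved, and about 18 s of the 61 s were used.

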